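# Raise the core cradle's barrier and push the core home

### The arm

A 7-joint arm with a two-finger parallel gripper is mounted at the origin on the work surface. World frame = base frame: x ahead of the robot, y to its left, z up, the work surface at z = 0. Lengths are in m, angles in rad, forces in N, time in s.
With the tool pointing down it reaches from about 0.35 to 0.775 m from the base axis. Payload 3.1 kg.
Tool frame: the origin (TCP) lies where the fingers leave the gripper's body, on its centre line; the fingertips stand 73 mm ahead of it and the grasp point (between the pads) lies 54 mm ahead of it; z points along the fingers, y is the direction in which the jaws open and shut (so a half turn about z gives the same grasp; the last joint's range is limited). The gripper opens to 85 mm and grips with 20 to 120 N. Pads are 22 mm wide; open, the fingers measure 114 mm over their backs; the gripper's body (76 mm by 85 mm) begins 54 mm behind the grasp point. The pads swing forward as they close: fully open they stand 13 mm farther back than shut.
Start: joints at [-1.178, 0.311, 0.014, 1.512, -0.004, 1.319, -0.027], TCP at [0.232, 0.499, 0.304] pointing down, gripper open.
Joint ranges: [-2.7, 2.7], [-0.3, 1.91], [-1.27, 1.3], [0.12, 2.57], [-1.44, 4.58], [0.2, 2.03], [-3.05, 3.05]. Speed limits (rad/s): [2.79, 2.79, 3.14, 3.14, 3.14, 3.14, 3.14].

### API

Orientations are given as a rotation vector (axis times angle).
In Python, from bench import r gives the robot as it stands.
- The arm moves only by the shell command python3 -m jog 'ROWS' [FORCE]. ROWS is JSON, a list of rows, each a list of 3 entries, a list of its own where there are three numbers: the finger opening in m, from 0 to 0.0854, then the shift along the tool's x, y, z in m, then the turn about the tool's z in rad. In form: [[grip, [x, y, z], twist], ...]. A call has exactly 8 rows; each row shifts and turns the commanded pose from where the row before left it, along the tool's axes as they then stand; what a row does not reach is not made up. A row lasts 1/8 s, in which the tool goes at most 62.5 mm and 10.7 degrees, less where a joint would pass 70% of its speed; a pose out of reach is approached as far as the arm can. A call with a gripper value outside its range is refused whole. The fingers move at their own pace and stop on an object; FORCE is the grip in N (left out, the last holds). Time passes only in rows, so rows that do not move let the fingers close, or fill a call up. It gives the time, the measured TCP pose, the force and the opening at its end, in the units of the state.
- r.sense(): the state, without advancing time (a new reading comes with each control period).
- r.grab_frame(name): name is "scene" or "top" or "wrist"; returns a dict with "frame" (420x560x3 uint8, blue, green, red), "range_z" (420x560 float32, m along the optical axis (not along the pixel's ray), 0 where there is no reading), "K" (3x3 intrinsics, pixels), "R" (3x3) and "t" (3): a world point X has camera coordinates R X + t; the wrist camera has in their place "hand_eye" (4x4, takes a point from camera to tool coordinates, whose origin is the TCP and whose axes are the flange's). Camera axes: x right, y down, z forward; pixel columns grow to the right and rows downward; lengths in m; the calibration is good to about 2 mm. A picture is of the moment at which its call begins: read the wrist's pose just before it.
- r.close_job(): hands the job in, once; it reports no verdict.
Trained networks look in a picture, given as the dict that the camera call returned (one of the last four; its "shot" number tells which), for a name from the list of things; names that differ only in an ending like _2 or _b are one class to them, and where a whole thing is asked for, a point or a joint stands for the part that bears it (a point fixed in the world has none). Each returns a list of dicts, best first, with "score" (0 to 1); they miss things now and then, are a little off and sometimes report something else, mostly with a low value. They report only what shows in the picture. A call takes as long as a camera call. They do not tell look-alikes from the thing itself.
- r.search_frame(picture, name): "pixel" ([column, row] in pixels, amid what is visible of it).
- r.trace(picture, name): "region" (420x560 bool, what is visible of it) and "pixel" ([column, row] in pixels, amid what is visible of it).
- r.mark_of(picture, name): "pixel" ([column, row] in pixels: a listed point, or the origin of a listed thing).
The state is a dict: "time_s": time; "qpos": joint angles; "qvel": joint speeds; "joint_efforts": joint torques, N m; "position": TCP position; "tcp_rot": TCP orientation; "contact_force": force on the tool from outside, world axes, zero at the start; "ft_torque": the same for the moment, N m; "opening": finger opening in m.
Only numpy, scipy, OpenCV 4.12 (cv2) and the standard library are available. Lean on these libraries where they do the work, as an engineer would, in place of code of your own. Each camera call takes 0.05 s, during which the arm holds its last target. There are 200 camera calls.

### The job

With the fingertips, push the counterweighted barrier arm over the core cradle up past its balance point, so that it stays raised by itself when you let go. Then push the stone core lying in the cradle along its trough, under the raised barrier, until its end rests against the end plate. Do not lift the core, leave everything else where it is, and finish with the barrier still raised and the robot clear.

Things in the scene. Friction and masses are not known exactly. Their poses are not given: they have to be found in the camera images.
- cradle: Fixed grey core cradle: a straight open rubber-lined trough with a barrier across it. Origin: on the table top (z = 0), under the trough's centre line, below the barrier's bar. +y runs along the trough (upstream, where the core waits), +x across it, away from the robot. Trough: floor 12 mm, side walls 26 mm above the table, 53 mm wide inside, from y = -170 to +220 mm, open at the +y end.
- end_plate (a point): Centre of the upright steel end plate's face towards the core, at x = 0, y = -170 mm of the cradle, 36 mm above the table. The plate is 80 mm wide, 65 mm high, and closes the trough's -y end.
- pivot (a point): Centre of the barrier's pivot axis, which runs along the cradle's y axis at x = 150 mm, 90 mm above the table, between two steel posts (x = 135 to 165 mm, y = -34 to 34 mm, 105 mm high). Behind it, on a short tail, sits the counterweight, a steel cylinder 44 mm in diameter and 48 mm long; it swings down between the posts as the barrier rises.
- barrier (a joint): Barrier angle about its pivot, rad: 0 lowered, on its stop; grows as the free end goes up and away from the robot; 1.6 raised, on the other stop. Below about 0.77 it falls back, above it swings on and stays raised. Flat bar 220 x 26 x 8 mm from the pivot towards the robot, 32 degrees above level when lowered; a 40 mm wide, 6 mm thick plate hung from it shuts the trough at y = 0; raised, all stands beyond x = 90 mm.
- crossbar (a point): Centre of the barrier's crossbar: a steel rod, 14 mm in diameter, 90 mm long, along the cradle's y axis, at the bar's free end, 220 mm from the pivot axis; lowered it is 207 mm above the table at the cradle's x = -37 mm, free underneath and on the robot's side, where it can be pushed with about 1 N. It moves with the barrier.
- core_mid (a point): Centre of the core to be pushed: a sandstone cylinder 48 mm in diameter and 110 mm long (about 0.46 kg), lying in the cradle's trough along the cradle's y axis, on the +y side of the barrier; its centre is 36 mm above the table. Home against the end plate its centre is at y = -115 mm of the cradle. It slides with about 2 to 6 N.
- depth_block: Yellow plastic depth block, 75 x 45 x 30 mm, loose on the table behind the trough near the posts, on the end plate's side; origin under its centre. Leave alone.
- loupe: Chrome loupe, 32 mm in diameter, 24 mm high, with a 31 mm side tab, loose on the table behind the trough on the core's side; origin under its round part. Leave alone.
- compass: Round green enamel compass housing, 68 mm in diameter, 19 mm high, loose on the table on the robot's side of the trough; origin under its centre. Leave alone.
- chip_cup: Steel cup, 72 mm in diameter, 70 mm high, standing on the table to the left; origin under its centre. Leave alone.
- hammer: Wooden-handled hammer, about 250 mm long, loose on the table to the robot's right, lying about along x, head away from the robot. Leave alone.
There are look-alikes about, which are no part of the job. What is shaped like the part that bears core_mid but pink or purple is not meant.

How it is judged:
On the way, in this order (a step that is already met when the one before it is completed fails the run):
1. the barrier stands raised by itself, untouched, with the core still upstream of it (value of joint barrier above 1.4 rad and contact force between the fingers and barrier below 0.2 N and y of core_mid in the frame of cradle above 0.04 m), for 0.3 s.
2. the core has been pushed against the end plate (y of core_mid in the frame of cradle below -0.107 m), for 0.1 s.
At the end, for the whole second after the job is handed in: The barrier stands raised by itself (above 1.4 rad, near its upper stop), and the core lies at rest in the trough (on its floor, within 8 mm of the centre line) with its end within 8 mm of the end plate; everything else is where it was (value of joint barrier above 1.4 rad and y of core_mid in the frame of cradle below -0.107 m and x of core_mid in the frame of cradle between -0.008 and 0.008 m and z of core_mid in the frame of cradle below 0.042 m and linear speed of core below 0.02 m/s); the robot touches nothing.
It fails at once if the core is lifted more than 15 mm off the trough floor (z of core_mid in the frame of cradle above 0.051 m).
It fails at once if a bystander is moved more than 15 mm (distance of any of depth_block, loupe, compass, chip_cup, hammer from where it was at the start of the episode above 0.015 m).
It also fails if it takes over 58 s, if anything falls off the work surface, if the arm or the gripper's body presses on something with over 40 N, if the wrist force passes 120 N, or if a joint passes its speed limit or range.

## Working session

There is one attempt and no reset: what is moved stays moved. The work goes in short steps, Python scripts to look and compute and a shell command to move; the robot and the scene stay as the last step left them, time stands still between calls to the robot, and variables do not carry over. Pictures are saved under pics/ and viewed, about 8 in all and at most 12, crops included, and the job is handed in when it is done.

```bash
mkdir -p pics
cat > h.py <<'E'
import numpy as np, cv2
from bench import r
from scipy.spatial.transform import Rotation as Ro
def world(p,px,z=None):
    # z: known height -> ray/plane ; else depth
    K,R,t=map(np.array,(p["K"],p["R"],p["t"]))
    d=np.linalg.inv(K)@[px[0],px[1],1]
    if z is None:
        c,w=int(round(px[0])),int(round(px[1])); v=p["range_z"][w-2:w+3,c-2:c+3]; v=v[v>0]
        return R.T@(d*np.median(v)-t) if len(v) else None
    o=-R.T@t; k=R.T@d; return o+k*(z-o[2])/k[2]
def tool(v):
    s=r.sense(); return Ro.from_rotvec(s["tcp_rot"]).inv().apply(v)
E
python3 - <<'E'
from h import *
s=r.sense(); print({k:np.round(s[k],3) for k in s}); print(Ro.from_rotvec(s["tcp_rot"]).as_matrix().round(3))
Z=dict(cradle=0,end_plate=.036,pivot=.09,crossbar=.207,core_mid=.036,depth_block=0,loupe=0,compass=0,chip_cup=0,hammer=0)
ims=[]
for n in("scene","top"):
    p=r.grab_frame(n); im=p["frame"].copy()
    for k,z in Z.items():
        for m in r.mark_of(p,k)[:3]:
            print(n,k,round(m["score"],2),np.round(m["pixel"]),world(p,m["pixel"],z).round(3))
            if m["score"]>.3: cv2.circle(im,tuple(int(a) for a in m["pixel"]),3,(0,0,255),-1);cv2.putText(im,k[:6],tuple(int(a)+4 for a in m["pixel"]),0,.4,(255,0,255),1)
    cv2.imwrite(f"pics/{n}0.png",im)
E
```

```text
{'time_s': np.float64(0.0), 'qpos': array([-1.178,  0.312,  0.014,  1.513, -0.004,  1.319, -0.027]), 'qvel': array([-0.002,  0.001, -0.   , -0.   , -0.001, -0.002, -0.   ]), 'joint_efforts': array([-0.0000e+00, -3.7991e+01,  1.4600e-01, -2.3059e+01,  1.2000e-02,
        1.4000e-02,  0.0000e+00]), 'position': array([0.231, 0.498, 0.303]), 'tcp_rot': array([-0.677, -3.067,  0.004]), 'contact_force': array([ 0.054, -0.263, -0.07 ]), 'ft_torque': array([ 0.   ,  0.01 , -0.036]), 'opening': np.float64(0.085)}
[[-0.907  0.421 -0.001]
 [ 0.421  0.907 -0.002]
 [-0.    -0.002 -1.   ]]
scene cradle 0.93 [260. 246.] [ 0.543 -0.058  0.   ]
scene end_plate 0.86 [235. 295.] [ 0.562 -0.229  0.036]
scene pivot 0.89 [314. 255.] [ 0.708 -0.047  0.09 ]
scene crossbar 0.6 [248. 207.] [ 0.515 -0.058  0.207]
scene core_mid 0.77 [226. 195.] [0.377 0.032 0.036]
scene core_mid 0.75 [274. 216.] [0.542 0.037 0.036]
scene core_mid 0.73 [347. 188.] [0.695 0.23  0.036]
scene depth_block 0.85 [279. 308.] [ 0.681 -0.195  0.   ]
scene loupe 0.57 [303. 234.] [0.638 0.042 0.   ]
scene compass 0.72 [198. 282.] [ 0.444 -0.237  0.   ]
scene hammer 0.72 [180. 343.] [ 0.495 -0.401  0.   ]
top cradle 0.71 [310. 219.] [ 0.552 -0.057  0.   ]
top cradle 0.16 [382. 215.] [ 0.566 -0.236  0.   ]
top end_plate 0.96 [382. 212.] [ 0.567 -0.23   0.036]
top pivot 0.81 [306. 151.] [ 0.7   -0.039  0.09 ]
top crossbar 0.92 [319. 218.] [ 0.516 -0.063  0.207]
top core_mid 0.87 [274. 284.] [0.388 0.031 0.036]
top core_mid 0.7 [183. 274.] [0.405 0.247 0.036]
top core_mid 0.69 [309. 152.] [ 0.716 -0.048  0.036]
top depth_block 0.59 [365. 173.] [ 0.675 -0.195  0.   ]
top loupe 0.53 [268. 183.] [0.644 0.053 0.   ]
top compass 0.65 [382. 265.] [ 0.442 -0.234  0.   ]
top chip_cup 0.94 [138. 203.] [0.585 0.378 0.   ]
top chip_cup 0.27 [313. 218.] [ 0.555 -0.063  0.   ]
top hammer 0.64 [446. 242.] [ 0.502 -0.395  0.   ]
```

View pics/scene0.png

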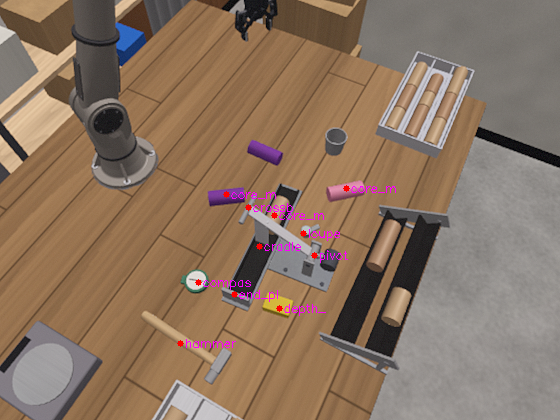

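View pics/top0.png

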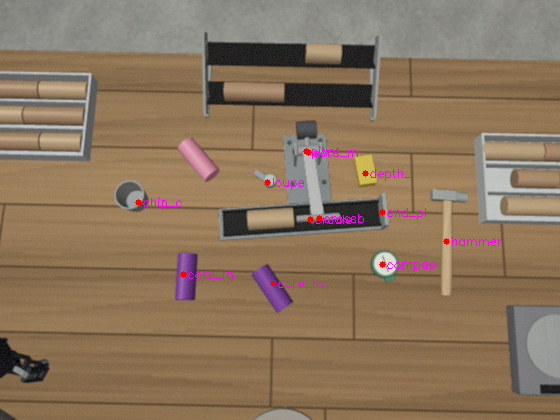

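The scene view shows the barrier lowered, with the real sandstone core at about (275,210) in scene and (271,219) in top. The purple and pink cylinders are decoys. The cradle's y axis is about 5° from world y, with its origin near (0.548, -0.058). I'll align the tool, close the fingers and approach the robot side of the crossbar.

```bash
python3 -m jog '[[0,[0,0,0],-0.175],[0,[0,0,0],-0.175],[0,[0,0,0],-0.17],[0,[-0.012,-0.045,0],0],[0,[-0.016,-0.05,0],0],[0,[-0.016,-0.05,0],0],[0,[-0.016,-0.05,0],0],[0,[-0.016,-0.05,0],0]]' 
python3 -m jog '[[0,[-0.016,-0.05,0],0],[0,[-0.016,-0.05,0],0],[0,[-0.016,-0.05,0],0],[0,[-0.016,-0.05,0],0],[0,[-0.016,-0.05,0.012],0],[0,[-0.016,-0.05,0.012],0],[0,[0,-0.037,0.012],0],[0,[0,0,0.012],0]]'
python3 - <<'E'
from h import *
s=r.sense(); print(s["position"],s["contact_force"],s["opening"]);print(Ro.from_rotvec(s["tcp_rot"]).as_matrix().round(3))
C=[]
for n in("scene","top"):
    p=r.grab_frame(n); im=p["frame"].copy()
    for k,z in dict(cradle=0,end_plate=.036,pivot=.09,crossbar=.207,core_mid=.036).items():
        for m in r.mark_of(p,k)[:4]: print(n,k,round(m["score"],2),np.round(m["pixel"]),world(p,m["pixel"],z).round(3))
    if n=="scene": cv2.imwrite("pics/s1.png",cv2.resize(im[110:330,150:400],None,fx=3,fy=2.7))
E
```

```text
time_s: 2.1
position: [0.3288, 0.2596, 0.3042]
tcp_rot: [-0.134, 3.138, 0.001]
contact_force: [0.7, 0.2, -0.3]
opening: -0.0002
time_s: 3.1
position: [0.4526, -0.0703, 0.2558]
tcp_rot: [-0.122, 3.139, -0.003]
contact_force: [-0.4, 0.8, -0.3]
opening: -0.0002
[ 0.45256564 -0.07034495  0.25580477] [-0.44894557  0.80519289 -0.27485451] -0.00016801943139089926
[[-0.997 -0.078  0.001]
 [-0.078  0.997 -0.002]
 [-0.001 -0.002 -1.   ]]
scene cradle 0.89 [261. 247.] [ 0.549 -0.056  0.   ]
scene end_plate 0.78 [234. 295.] [ 0.561 -0.23   0.036]
scene pivot 0.91 [313. 255.] [ 0.706 -0.048  0.09 ]
scene pivot 0.66 [278. 306.] [ 0.686 -0.216  0.09 ]
scene pivot 0.43 [299. 234.] [ 0.643 -0.007  0.09 ]
scene crossbar 0.65 [250. 210.] [ 0.524 -0.062  0.207]
scene core_mid 0.89 [345. 192.] [0.697 0.215 0.036]
scene core_mid 0.81 [264. 153.] [0.402 0.228 0.036]
scene core_mid 0.62 [198. 283.] [ 0.457 -0.248  0.036]
scene core_mid 0.59 [276. 214.] [0.543 0.045 0.036]
top cradle 0.84 [310. 221.] [ 0.548 -0.056  0.   ]
top cradle 0.44 [141. 205.] [0.58  0.371 0.   ]
top end_plate 0.81 [382. 213.] [ 0.565 -0.229  0.036]
top pivot 0.96 [310. 153.] [ 0.695 -0.049  0.09 ]
top core_mid 0.96 [188. 276.] [0.401 0.236 0.036]
top core_mid 0.86 [268. 215.] [0.553 0.05  0.036]
top core_mid 0.78 [199. 160.] [0.689 0.225 0.036]
top core_mid 0.46 [382. 209.] [ 0.574 -0.23   0.036]
```

View pics/s1.png

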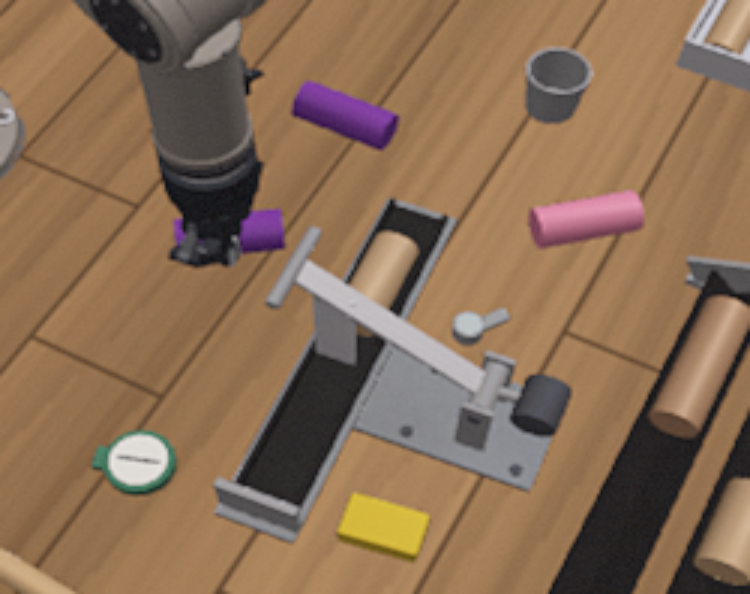

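```bash
python3 -m jog '[[0,[-0.015,0,0],0],[0,[-0.015,0,0],0],[0,[-0.01,0,0],0],[0,[-0.005,0,0],0],[0,[-0.011,0,-0.016],0],[0,[-0.012,0,-0.015],0],[0,[-0.014,0,-0.013],0],[0,[-0.014,0,-0.013],0]]'
python3 - <<'E'
from h import *
p=r.grab_frame("scene");q=r.grab_frame("wrist")
print(r.sense()["contact_force"])
cv2.imwrite("pics/s2.png",np.hstack([cv2.resize(p["frame"][110:330,180:380],(400,440)),cv2.resize(q["frame"],(400,440))]))
E
```

```text
time_s: 4.7
position: [0.547, -0.0583, 0.3133]
tcp_rot: [0.133, -3.134, -0.002]
contact_force: [-2.6, 0.3, 2.4]
opening: -0.0001
[0.21613799 0.48237568 0.3236143 ]
```

View pics/s2.png

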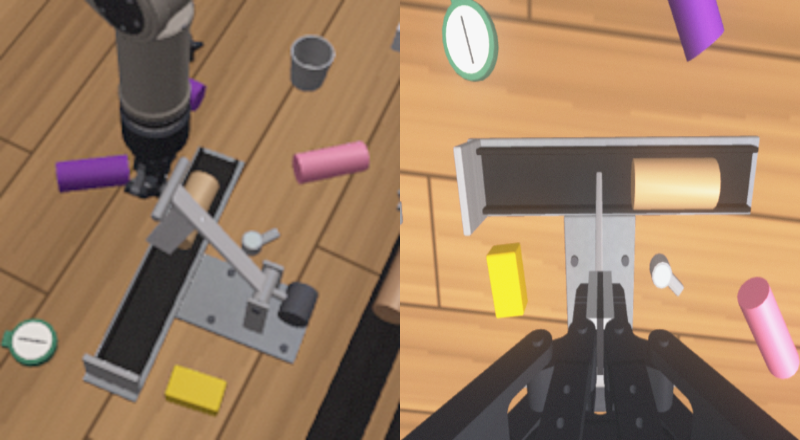

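The barrier is rising with the fingers; the crossbar has moved and the force is small. I'll keep following the arc past balance.

```bash
python3 -m jog '[[0,[-0.016,0,-0.011],0],[0,[-0.016,0,-0.010],0],[0,[-0.017,0,-0.008],0],[0,[-0.018,0,-0.007],0],[0,[-0.018,0,-0.005],0],[0,[-0.019,0,-0.004],0],[0,[-0.015,0,0],0],[0,[0,0,0],0]]'
python3 - <<'E'
from h import *
p=r.grab_frame("scene");q=r.grab_frame("top")
print(r.sense()["contact_force"])
cv2.imwrite("pics/s3.png",np.hstack([cv2.resize(p["frame"][110:330,180:380],(400,440)),cv2.resize(q["frame"][80:300,200:400],(400,440))]))
E
```

```text
time_s: 5.8
position: [0.6671, -0.0479, 0.3563]
tcp_rot: [0.134, -3.137, 0.0]
contact_force: [0.2, -0.6, -0.2]
opening: 0.0002
[-0.17293048 -0.97639065  0.05415671]
```

View pics/s3.png

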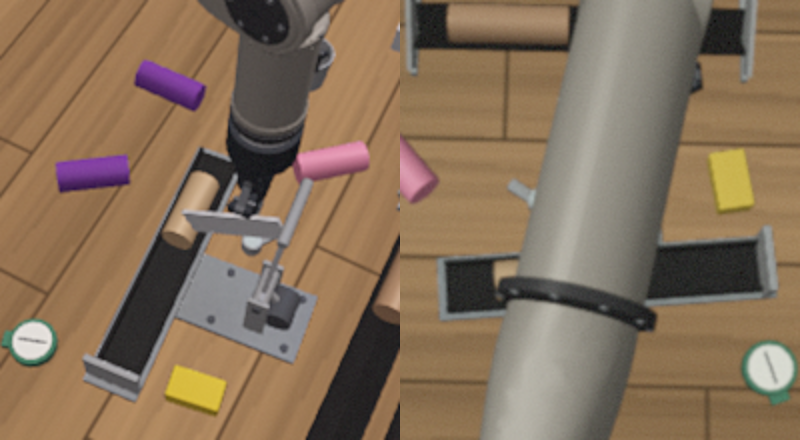

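```bash
python3 -m jog '[[0,[0.03,0,0],0],[0,[0.04,0,0],0],[0,[0.04,0,0],0],[0,[0.01,0.05,0],0],[0,[0,0.05,0],0],[0,[0,0.05,0],0],[0,[0,0.05,0],0],[0,[0,0,0],0]]'
python3 - <<'E'
from h import *
s=r.sense();print(s["position"])
p=r.grab_frame("scene");q=r.grab_frame("top")
T=np.eye(4);T[:3,:3]=Ro.from_rotvec(s["tcp_rot"]).as_matrix();T[:3,3]=s["position"]
w=r.grab_frame("wrist"); M=np.linalg.inv(T@np.array(w["hand_eye"])); w["R"],w["t"]=M[:3,:3],M[:3,3]
C=np.array([.548,-.057]);xh=np.array([.996,.086]);yh=np.array([-.086,.996])
for n,f in(("scene",p),("top",q),("wrist",w)):
    for k,z in dict(cradle=0,end_plate=.036,core_mid=.036,crossbar=.273).items():
        for m in r.mark_of(f,k)[:4]:
            X=world(f,m["pixel"],z); d=X[:2]-C; print(n,k,round(m["score"],2),np.round(m["pixel"]),X.round(3),"cr",(d@xh).round(3),(d@yh).round(3))
cv2.imwrite("pics/s4.png",np.hstack([cv2.resize(p["frame"][110:330,180:380],(400,440)),cv2.resize(w["frame"],(400,440))]))
E
```

```text
time_s: 6.9
position: [0.5281, 0.1471, 0.3574]
tcp_rot: [0.151, -3.136, -0.006]
contact_force: [0.3, -0.4, 0.6]
opening: 0.0
[0.52810644 0.14706651 0.35742842]
scene cradle 0.89 [262. 247.] [ 0.55  -0.055  0.   ] cr 0.002 0.001
scene cradle 0.71 [236. 296.] [ 0.558 -0.221  0.   ] cr -0.004 -0.164
scene end_plate 0.78 [235. 296.] [ 0.565 -0.231  0.036] cr 0.002 -0.175
scene end_plate 0.66 [276. 215.] [0.545 0.042 0.036] cr 0.005 0.099
scene core_mid 0.87 [344. 193.] [0.696 0.212 0.036] cr 0.17 0.255
scene core_mid 0.82 [224. 195.] [0.37  0.029 0.036] cr -0.17 0.101
scene core_mid 0.77 [277. 214.] [0.546 0.046 0.036] cr 0.007 0.103
scene core_mid 0.65 [264. 153.] [0.403 0.23  0.036] cr -0.12 0.298
scene crossbar 0.84 [374. 240.] [ 0.829 -0.03   0.273] cr 0.283 0.003
top cradle 0.75 [314. 220.] [ 0.55  -0.064  0.   ] cr 0.001 -0.007
top end_plate 0.88 [380. 212.] [ 0.567 -0.224  0.036] cr 0.005 -0.168
top core_mid 0.96 [275. 287.] [0.381 0.029 0.036] cr -0.159 0.1
top core_mid 0.88 [270. 217.] [0.548 0.044 0.036] cr 0.008 0.1
top crossbar 0.64 [309.  69.] [ 0.82  -0.035  0.273] cr 0.273 -0.001
wrist cradle 0.69 [112. 163.] [ 0.551 -0.05   0.   ] cr 0.004 0.007
wrist core_mid 0.89 [182.   2.] [0.378 0.04  0.036] cr -0.161 0.111
wrist core_mid 0.77 [339. 298.] [0.685 0.237 0.036] cr 0.162 0.281
wrist core_mid 0.68 [386.  45.] [0.396 0.241 0.036] cr -0.126 0.31
wrist core_mid 0.64 [191. 168.] [0.54  0.052 0.036] cr 0.001 0.109
```

View pics/s4.png

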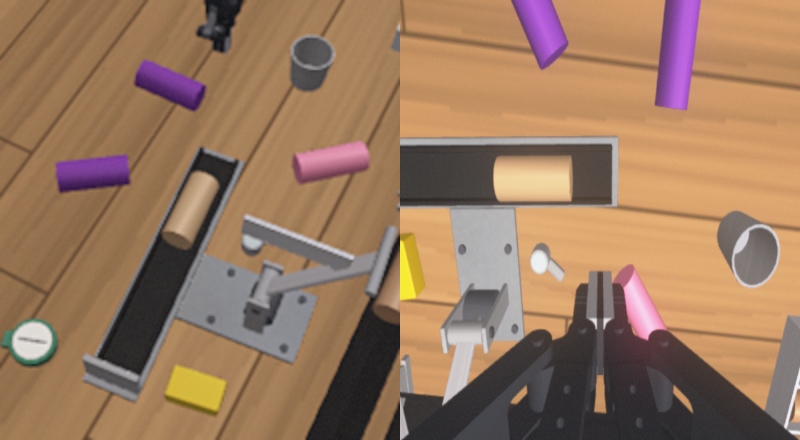

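The barrier stands raised on its far stop (crossbar near x = 0.28 in the cradle frame). The core is at cradle y of about 0.103, so I'll lower the fingers into the trough behind it.

```bash
python3 -m jog '[[0,[-0.004,0,0.04],0],[0,[0,0,0.04],0],[0,[0,0,0.04],0],[0,[0,0,0.04],0],[0,[0,0,0.04],0],[0,[0,0,0.03],0],[0,[0,0,0.02],0],[0,[0,0,0.009],0]]'
python3 -m jog '[[0,[0,0,0],0],[0,[0,0,0],0],[0,[0,-0.005,0],0],[0,[0,-0.005,0],0],[0,[0,-0.005,0],0],[0,[0,-0.005,0],0],[0,[0,-0.005,0],0],[0,[0,-0.005,0],0]]'
python3 - <<'E'
from h import *
s=r.sense()
p=r.grab_frame("scene");w=r.grab_frame("wrist")
cv2.imwrite("pics/s5.png",np.hstack([cv2.resize(p["frame"][110:330,180:380],(400,440)),cv2.resize(w["frame"],(400,440))]))
E
```

```text
time_s: 8.65
position: [0.5335, 0.1413, 0.0976]
tcp_rot: [0.134, -3.137, 0.001]
contact_force: [0.2, 0.6, -0.7]
opening: -0.0002
time_s: 9.65
position: [0.5368, 0.111, 0.0989]
tcp_rot: [0.134, -3.139, 0.0]
contact_force: [-0.0, 0.4, 0.1]
opening: 0.0
```

View pics/s5.png

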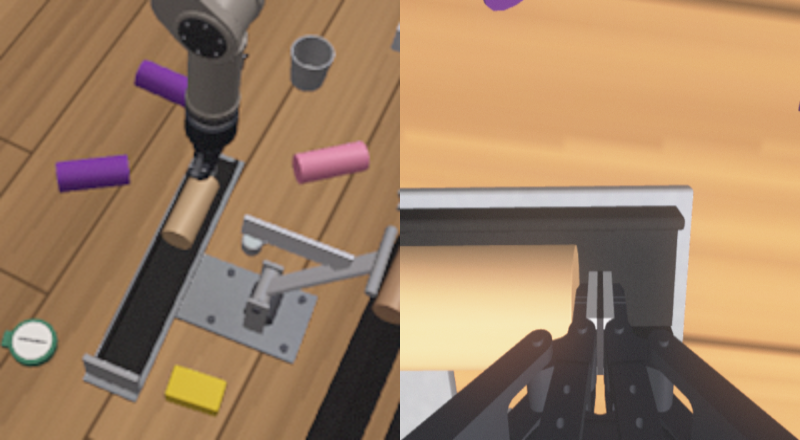

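```bash
python3 -m jog '[[0,[0,-0.008,0],0],[0,[0,-0.014,0],0],[0,[0,-0.016,0],0],[0,[0,-0.016,0],0],[0,[0,-0.016,0],0],[0,[0,-0.016,0],0],[0,[0,-0.016,0],0],[0,[0,-0.016,0],0]]'
python3 - <<'E'
from h import *
s=r.sense();d=s["position"][:2]-[.549,-.057];print(d@[.996,.086],d@[-.086,.996])
for n in("scene","top"):
    p=r.grab_frame(n)
    for m in r.mark_of(p,"core_mid")[:5]:
        d=world(p,m["pixel"],.036)[:2]-[.549,-.057];print(n,m["score"],d@[.996,.086],d@[-.086,.996])
E
```

```text
time_s: 10.75
position: [0.5468, -0.0072, 0.0989]
tcp_rot: [0.134, -3.138, -0.0]
contact_force: [0.0, 2.5, 0.1]
opening: 0.0
0.0020756884143605424 0.04980730092226778
scene 0.96 0.17361237763088413 0.24966677103921062
scene 0.78 -0.004866662206424704 -0.023126557865242307
scene 0.74 -0.16380639252980095 0.10749874896803277
scene 0.54 -0.07322195686592464 -0.3409763197072655
top 0.81 -0.1280087286648595 0.3132679486243645
top 0.74 0.018687833327329217 -0.01827309528841293
top 0.64 0.16403455094791808 0.27606676448633255
```

```bash
python3 -m jog '[[0,[0,-0.012,0],0],[0,[0,-0.012,0],0],[0,[0,-0.012,0],0],[0,[0,-0.012,0],0],[0,[0,-0.012,0],0],[0,[0,-0.012,0],0],[0,[0,-0.01,0],0],[0,[0,-0.006,0],0]]'
python3 -m jog '[[0,[0,-0.003,0],0],[0,[0,-0.003,0],0],[0,[0,-0.001,0],0],[0,[0,-0.001,0],0],[0,[0,-0.001,0],0],[0,[0,0,0],0],[0,[0,0,0],0],[0,[0,0,0],0]]'
```

```text
time_s: 11.95
position: [0.5542, -0.0949, 0.0988]
tcp_rot: [0.132, -3.139, 0.0]
contact_force: [-0.2, 1.6, -0.2]
opening: 0.0001
time_s: 12.95
position: [0.5551, -0.1029, 0.0989]
tcp_rot: [-0.134, 3.139, -0.0]
contact_force: [-1.1, 2.5, -1.0]
opening: -0.0001
```

Now at cradle y of about -0.046. A few more small steps should show whether the core has hit the plate.

```bash
python3 -m jog '[[0,[0,-0.001,0],0],[0,[0,-0.001,0],0],[0,[0,-0.001,0],0],[0,[0,-0.001,0],0],[0,[0,0,0],0],[0,[0,0,0],0],[0,[0,0,0],0],[0,[0,0,0],0]]'
python3 -m jog '[[0,[0,-0.001,0],0],[0,[0,-0.001,0],0],[0,[0,-0.001,0],0],[0,[0,-0.001,0],0],[0,[0,0,0],0],[0,[0,0,0],0],[0,[0,0,0],0],[0,[0,0,0],0]]'
python3 - <<'E'
from h import *
print(r.sense()["contact_force"])
p=r.grab_frame("scene");w=r.grab_frame("wrist")
cv2.imwrite("pics/s6.png",np.hstack([cv2.resize(p["frame"][180:330,200:340],(400,440)),cv2.resize(w["frame"],(400,440))]))
E
```

```text
time_s: 13.95
position: [0.5553, -0.105, 0.0988]
tcp_rot: [0.136, -3.138, -0.004]
contact_force: [-0.7, 5.4, 1.2]
opening: 0.0002
time_s: 14.95
position: [0.5554, -0.1054, 0.0989]
tcp_rot: [0.139, -3.136, -0.012]
contact_force: [-2.2, 10.6, 3.6]
opening: 0.0
[-2.21316388 10.6167236   3.60478887]
```

View pics/s6.png

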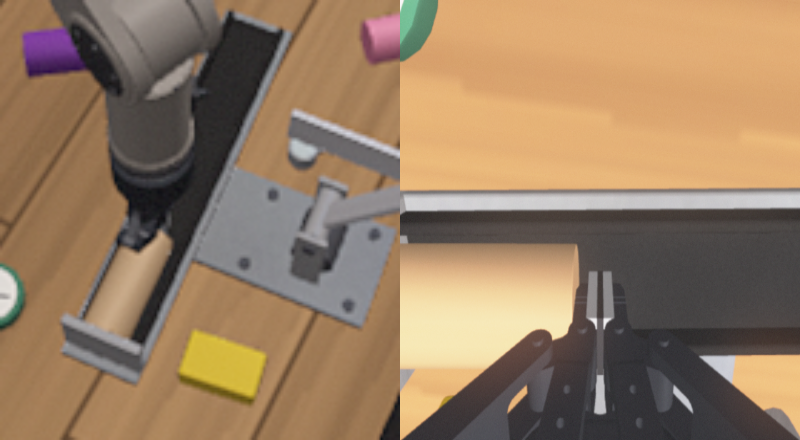

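The force climbs while the tool has stopped, so the core is against the plate. Next I back off and rise clear.

```bash
python3 -m jog '[[0,[0,0.008,0],0],[0,[0,0.012,0],0],[0,[0,0.02,0],0],[0,[0,0.02,0],0],[0,[0,0,-0.03],0],[0,[0,0,-0.04],0],[0,[0,0,-0.05],0],[0,[0,0,-0.05],0]]'
python3 -m jog '[[0,[0.03,0.04,-0.03],0],[0,[0.03,0.04,0],0],[0,[0.03,0.04,0],0],[0,[0.02,0.04,0],0],[0,[0,0.04,0],0],[0,[0,0.03,0],0],[0,[0,0,0],0],[0,[0,0,0],0]]'
python3 - <<'E'
from h import *
im=[]
for n in("scene","top"):
    p=r.grab_frame(n)
    for k,z in dict(core_mid=.036,end_plate=.036,crossbar=.273,depth_block=0,loupe=0,compass=0,chip_cup=0,hammer=0).items():
      for m in r.mark_of(p,k)[:4 if k=="core_mid" else 1]:
        X=world(p,m["pixel"],z);d=X[:2]-[.549,-.057];print(n,k,round(m["score"],2),X.round(3),"cr",(d@[.996,.086]).round(3),(d@[-.086,.996]).round(3))
    im.append(cv2.resize(p["frame"][110:330,180:380] if n=="scene" else p["frame"][80:300,200:400],(400,440)))
cv2.imwrite("pics/s7.png",np.hstack(im))
E
```

```text
time_s: 16.05
position: [0.5503, -0.0495, 0.2703]
tcp_rot: [0.136, -3.138, -0.0]
contact_force: [1.4, 0.1, -0.5]
opening: -0.0
time_s: 17.05
position: [0.4213, 0.1683, 0.2988]
tcp_rot: [0.134, -3.139, 0.002]
contact_force: [0.2, 0.4, 0.7]
opening: 0.0003
scene core_mid 0.9 [0.701 0.22  0.036] cr 0.175 0.263
scene core_mid 0.9 [0.407 0.226 0.036] cr -0.117 0.294
scene core_mid 0.83 [0.372 0.029 0.036] cr -0.169 0.101
scene core_mid 0.65 [ 0.555 -0.177  0.036] cr -0.004 -0.12
scene end_plate 0.96 [ 0.567 -0.234  0.036] cr 0.002 -0.177
scene crossbar 0.59 [ 0.825 -0.032  0.273] cr 0.277 0.001
scene depth_block 0.77 [ 0.675 -0.195  0.   ] cr 0.114 -0.148
scene loupe 0.63 [0.644 0.045 0.   ] cr 0.103 0.093
scene compass 0.96 [ 0.448 -0.238  0.   ] cr -0.117 -0.172
scene chip_cup 0.72 [0.587 0.392 0.   ] cr 0.077 0.444
top core_mid 0.8 [0.697 0.226 0.036] cr 0.171 0.27
top core_mid 0.75 [0.384 0.038 0.036] cr -0.156 0.109
top core_mid 0.74 [ 0.566 -0.17   0.036] cr 0.007 -0.114
top core_mid 0.23 [0.58  0.362 0.036] cr 0.067 0.415
top end_plate 0.78 [ 0.568 -0.226  0.036] cr 0.005 -0.17
top crossbar 0.71 [ 0.823 -0.037  0.273] cr 0.275 -0.003
top depth_block 0.79 [ 0.67  -0.201  0.   ] cr 0.108 -0.154
top loupe 0.74 [0.653 0.052 0.   ] cr 0.113 0.099
top compass 0.6 [ 0.441 -0.231  0.   ] cr -0.122 -0.164
top chip_cup 0.59 [0.584 0.38  0.   ] cr 0.072 0.432
```

View pics/s7.png

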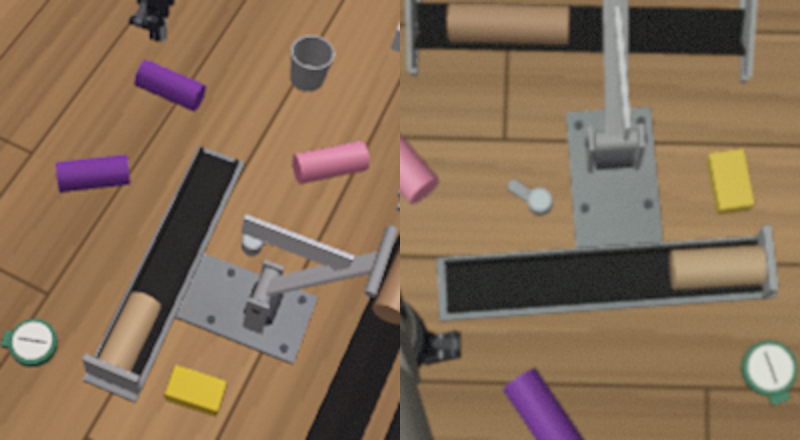

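The core lies against the plate, the barrier is raised, the bystanders are where they were, and the robot is clear.

```bash
python3 -c "from bench import r; print(r.close_job())"
```

```text
the job is handed in; nothing more can be done
None
```

The barrier is raised and stays up by itself, and the core has been pushed against the end plate. I handed the job in after about 17 s of robot time; the hand-in gives no verdict.

- **Barrier:** I pushed the crossbar up along its arc with closed fingertips until it swung on by itself. In the last pictures it stands on its far stop, with the crossbar at about x = 0.276 m in the cradle frame.
- **Core:** I pushed it down the trough from behind. At the end the tool stopped moving while the force rose to about 11 N, which showed it was seated. The last two cameras put its centre at y = -0.114 and -0.120 m; home is -0.115 m.
- **Sideways position:** The two cameras disagreed, reading x = +7 and -4 mm. This is network and calibration noise around the centre line, and the core visibly lies in the trough.
- **Other objects:** The depth block, loupe, compass and cup measured where they started, within about 1.5 cm of measuring noise. The hammer was not detected in the final pictures, so I did not re-measure it, but the arm never went near it.
- **Robot:** It finished clear of everything, with force readings under 1 N.

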